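# Push the tube rack home into the reader dock's corner

### The job

Push the oblong black tube rack along the bench into the corner of the aluminium L-shaped dock, so that one long side lies flush against the long back rail and one short end is against the end stop. Only push it with the fingers: do not lift or tip it, and leave everything else on the bench where it stands. Finish with the hand clear.

Things in the scene. Friction and masses are not known exactly. Their poses are not given: they have to be found in the camera images.
- rack: The rack to push: loose oblong black tube rack, block 70 mm (its x) by 110 mm (its y), 45 mm high, upright sides, six blue-capped tubes fixed in it (tops 62 mm above the bench), two empty holes; 0.3 to 0.6 kg; slides when pushed low on a side. Origin: centre of its underside; z up. At the start its x is within 25 degrees of the dock's x.
- rack_center (a point): Centre of that rack's block, 22.5 mm above its underside.
- dock: Fixed aluminium L-shaped dock. Origin: inner corner, at bench height. x points away from the robot, y along the rail to the end stop. Rail: inner face x = 0, from y = 0 to -304 mm. End stop: inner face y = 0, from x = 0 to -85 mm. Both 16 mm thick, 25 mm high; a grey box 34 mm high behind the rail. Rack home: its origin at x = -35, y = -55 mm here, on bare bench.
- small_rack: Bystander: square black tube rack, 70 x 70 x 45 mm, with two blue-capped tubes (tops at 62 mm); not the one to push. Origin: centre of its underside, z up.
- insert: Bystander: round black centrifuge insert, 76 mm across, 55 mm high. Origin: centre of its underside.
- bottle: Bystander: white plastic bottle, 52 mm across, 100 mm high. Origin: centre of its underside.
- beaker: Bystander: glass beaker, 64 mm across, 75 mm high. Origin: centre of its underside.
- single_tube: Bystander: one capped tube in a round black foot, 44 mm across, 58 mm high. Origin: centre of its underside.

How it is judged:
By the outcome, as a careful person would: the job done as asked, in the order asked, and still so for the second after the job is handed in, with the robot touching nothing.
It also fails if it takes over 48 s, if anything falls off the work surface, if the arm or the gripper's body presses on something with over 40 N, if the wrist force passes 120 N, or if a joint passes its speed limit or range.

### The arm

A 7-joint arm with a two-finger parallel gripper is mounted at the origin on the work surface. World frame = base frame: x ahead of the robot, y to its left, z up, the work surface at z = 0. Lengths are in m, angles in rad, forces in N, time in s.
With the tool pointing down it reaches from about 0.425 to 0.875 m from the base axis. Payload 9.9 kg.
Tool frame: the origin (TCP) lies on the centre line of the jaws, within the pads' length; the fingertips stand 17 mm ahead of it and the grasp point (between the pads) lies 2 mm behind it (ctrl.tips_ahead is the distance from the TCP to the fingertips, in m); y points along the fingers, x is the direction in which the jaws open and shut, and the axes are right-handed (so a half turn about y gives the same grasp; the last joint's range is limited). The gripper opens to 85 mm and grips with 20 to 120 N. Pads are 22 mm wide; open, the fingers measure 114 mm over their backs; the gripper's body (76 mm by 85 mm) begins 54 mm behind the grasp point. The pads swing forward as they close: fully open they stand 13 mm farther back than shut.
Start: joints at [1.064, 0.576, 0.025, 1.437, -0.015, 1.129, -0.057], TCP at [0.277, -0.616, 0.248] pointing down, gripper open.
Joint ranges: [-2.76, 2.76], [-0.34, 2.15], [-1.52, 1.57], [0.19, 2.46], [-1.09, 4.23], [0.17, 1.99], [-2.82, 2.82]. Speed limits (rad/s): [2.22, 2.22, 3.01, 3.01, 3.14, 3.14, 3.14].

### API

Orientations are given as [roll, pitch, yaw] about the fixed x, y, z axes, in that order (R = Rz(yaw) Ry(pitch) Rx(roll)).
In Python, from bench import ctrl gives the robot as it stands. The module is installed in compiled form; this text tells all that it offers.
- The arm moves only by the tool step_arm, never from a script. Its argument "motion" is one flat list of numbers, 7 for each row, row after row: the shift along the tool's x, y, z normalised to -1 to 1, where 1 is 0.3 m, then the turn, a rotation vector about the tool's x, y, z normalised to -1 to 1, where 1 is 0.5 rad, then the opening, from -1 (shut) to 1 (fully open). In form: [tx, ty, tz, rx, ry, rz, hand, tx, ty, tz, rx, ry, rz, hand, ...]. A call has 1 to 8 rows; each row is the pose to reach, as a shift and turn from the pose measured when the call began, along the tool's axes at that moment; what a row does not reach only later rows make up. A row lasts 1/12 s, in which the tool goes at most 41.7 mm and 7.16 degrees, less where a joint would pass 70% of its speed; a pose out of reach is approached as far as the arm can. A call with a number of a shift or a turn outside -1 to 1 is refused whole. A call with a gripper value outside its range is refused whole. The fingers move at their own pace and stop on an object; the grip force is fixed at half the most. Time passes only in rows, so rows that repeat a pose let the fingers close. It gives the time, the measured TCP pose, the force and the opening at its end, in the units of the state.
- ctrl.get_state(): the state, without advancing time (a new reading comes with each control period).
- ctrl.snapshot(name): name is "scene" or "side" or "wrist"; returns a dict with "color" (384x512x3 uint8, red, green, blue), "depth" (384x512 float32, m along the optical axis (not along the pixel's ray), 0 where there is no reading), "fx", "fy", "cx", "cy" (pixels), "cam_to_world" (4x4, takes a point from camera to world coordinates); the wrist camera has in their place "tool_from_camera" (4x4, takes a point from camera to tool coordinates, whose origin is the TCP and whose axes are the tool frame's). Camera axes: x right, y up, looking along -z (the intrinsics and any distortion apply to the point x, -y, -z); pixel columns grow to the right and rows downward; lengths in m; the calibration is good to about 2 mm. A picture is of the moment at which its call begins: read the wrist's pose just before it.
- ctrl.hand_in(): hands the job in, once; it reports no verdict.
The state is a dict: "time": time; "qpos": joint angles; "joint_velocities": joint speeds; "joint_efforts": joint torques, N m; "eef_pos": TCP position; "eef_rot": TCP orientation; "wrist_force": force on the tool from outside, world axes, zero at the start; "moment": the same for the moment, N m; "gripper_width": finger opening in m.
Only numpy, scipy, OpenCV 4.12 (cv2) and the standard library are available. Lean on these libraries where they do the work, as an engineer would, in place of code of your own. Each camera call takes 0.05 s, during which the arm holds its last target.

## Working session

There is one attempt and no reset: what is moved stays moved. The work goes in short steps, Python scripts to look and compute and a tool call to move; the robot and the scene stay as the last step left them, time stands still between calls to the robot, and variables do not carry over. Pictures are saved under pics/ and viewed, and the job is handed in when it is done.

Besides the shell and the picture viewer there is one more tool, called after "Request:" by a JSON object that holds its "name" and its "arguments". step_arm: Moves the arm, as the interface text tells. Its arguments: {"type":"object","properties":{"motion":{"type":"array"}},"required":["motion"]}

```bash
mkdir -p pics
cat > h.py <<'E'
import numpy as np, cv2, pickle
from bench import ctrl
def snap(n,f):
    s=ctrl.snapshot(n); cv2.imwrite(f'pics/{f}.png',s['color'][:,:,::-1]); pickle.dump(s,open(f'{f}.pkl','wb')); return s
def pts(s):
    d=s['depth']; v,u=np.mgrid[:d.shape[0],:d.shape[1]]
    P=np.stack([(u-s['cx'])/s['fx']*d,-(v-s['cy'])/s['fy']*d,-d],-1)
    M=s['cam_to_world']; return P@M[:3,:3].T+M[:3,3]
E
python3 - <<'E'
from h import *
st=ctrl.get_state(); print(st)
for n in('scene','side'):
    s=snap(n,n+'0'); print({k:v for k,v in s.items() if k not in('color','depth')})
E
```

```text
{'time': 0.0, 'qpos': array([ 1.06418889,  0.57651674,  0.02480185,  1.43793536, -0.01502266,
        1.12901862, -0.0565011 ]), 'joint_velocities': array([ 0.00236946,  0.00045988,  0.00235393, -0.000953  ,  0.00049751,
       -0.00012674, -0.00034163]), 'joint_efforts': array([ 1.68656566e-04, -7.65756297e+01,  2.25066952e+00, -2.85964519e+01,
        1.54773047e-02,  1.26054473e-02,  3.10431165e-05]), 'eef_pos': array([ 0.27681814, -0.61513749,  0.24744237]), 'eef_rot': array([-1.57084138,  0.00169426, -1.14793058]), 'wrist_force': array([-0.44226793,  0.9829062 , -0.17947461]), 'moment': array([-0.00936366, -0.0191532 , -0.04645697]), 'gripper_width': 0.08522553416184203}
{'fx': 417.51658126263385, 'fy': 417.51658126263385, 'cx': 254.77938298544495, 'cy': 185.19644531446352, 'cam_to_world': array([[ 0.34283562, -0.80256585,  0.48821286,  1.0890873 ],
       [ 0.93936619,  0.29698933, -0.17143074, -0.18652411],
       [-0.00740955,  0.51738322,  0.85572174,  1.00270944],
       [ 0.        ,  0.        ,  0.        ,  1.        ]])}
{'fx': 373.07116013508477, 'fy': 373.07116013508477, 'cx': 252.34261497886095, 'cy': 187.62524781085133, 'cam_to_world': array([[-0.98866122,  0.10892796, -0.10336192,  0.45792601],
       [-0.15014807, -0.70733077,  0.6907523 ,  0.60880735],
       [ 0.00213117,  0.69843961,  0.71566583,  0.69178165],
       [ 0.        ,  0.        ,  0.        ,  1.        ]])}
```

View pics/scene0.png

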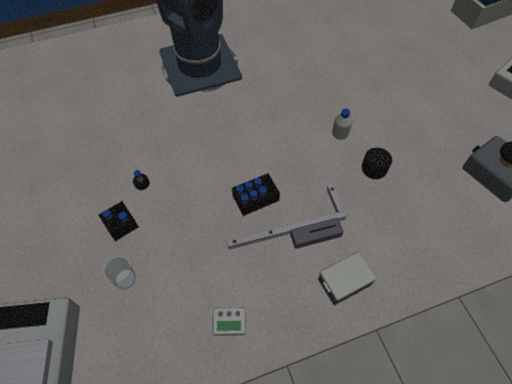

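View pics/side0.png

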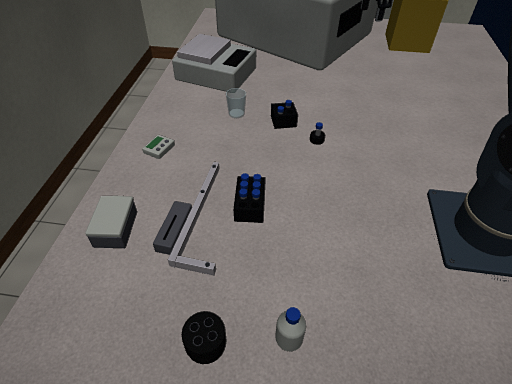

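The scene view shows the rack near pixel (256,195), with its six blue caps. The dock rail runs from (230,242) to (345,215), and the end stop goes from there to (332,188). The insert (377,163) and bottle (342,125) are beyond the end stop. The small rack, single tube and beaker are at left.

Run:
```python
from h import *
for n,win,dw in(('scene0',(225,170,290,220),(222,180,352,250)),('side0',(228,168,275,228),(160,155,225,280))):
    s=pickle.load(open(n+'.pkl','rb')); P=pts(s); c=s['color'].astype(int)
    # bench height check
    print(n,'bench z', np.median(P[150:350,200:400,2]))
    m=np.zeros(c.shape[:2],bool); m[win[1]:win[3],win[0]:win[2]]=1
    z=P[...,2]; 
    t=m&(z>0.038)&(z<0.050)
    q=P[t][:,:2].astype(np.float32); r=cv2.minAreaRect(q); print('rack top',t.sum(),np.median(P[t][:,2]),r)
    b=m&(c[...,2]>c[...,0]*1.8)&(c[...,2]>90)&(z>.055)
    k,l,stt,cen=cv2.connectedComponentsWithStats(b.astype(np.uint8))
    for i in range(1,k):
        if stt[i,4]>6: print('cap',cen[i].round(1),P[l==i].mean(0).round(4))
    m[:]=0; m[dw[1]:dw[3],dw[0]:dw[2]]=1
    t=m&(z>0.0225)&(z<0.0275)&(c.min(2)>110)
    q=P[t]; print('dock',t.sum(),np.median(q[:,2]))
    np.save(n+'_dock.npy',q)
    im=np.zeros((384,512),np.uint8);im[t]=255
    cv2.imwrite(f'pics/{n}_dm.png',np.hstack([cv2.resize(im[dw[1]:dw[3],dw[0]:dw[2]],None,fx=4,fy=4),cv2.resize(s['color'][dw[1]:dw[3],dw[0]:dw[2],1],None,fx=4,fy=4)])[:600,:])
```

```text
scene0 bench z 0.00013531932764199173
rack top 645 0.04418065573792174 ((0.5571840405464172, 0.0007297024130821228), (0.07330057770013809, 0.11067727208137512), 5.7014312744140625)
cap [257.2 180.6] [0.5408 0.0129 0.0611]
cap [248.4 184.2] [ 0.5436 -0.0129  0.0617]
cap [239.2 188. ] [ 0.546  -0.0392  0.0615]
cap [262.2 189.3] [0.5868 0.0095 0.0906]
cap [253.1 193.2] [ 0.5733 -0.0104  0.0616]
cap [244.  196.8] [ 0.5754 -0.0361  0.0614]
dock 564 0.024750000989015142
side0 bench z -0.0002693503590022739
rack top 671 0.04443125232281586 ((0.5553328990936279, 0.0006386041641235352), (0.07004618644714355, 0.11242740601301193), 5.279020309448242)
cap [244.5 175.7] [ 0.5704 -0.0171  0.0806]
cap [256.8 176.1] [ 0.5442 -0.0405  0.0611]
cap [243.9 183.1] [ 0.5711 -0.0112  0.0618]
cap [256.2 183.8] [ 0.5417 -0.0134  0.0618]
cap [242.9 191.1] [0.5691 0.015  0.0615]
cap [255.6 191.6] [0.537  0.0294 0.0795]
dock 817 0.024824171679560525
```

Run:
```python
from h import *
a=cv2.imread('pics/scene0.png')[160:260,215:365]; a=cv2.resize(a,None,fx=5,fy=5,interpolation=cv2.INTER_CUBIC); cv2.imwrite('pics/z1.png',a)
a=cv2.imread('pics/side0.png')[150:290,150:280]; a=cv2.resize(a,None,fx=4,fy=4,interpolation=cv2.INTER_CUBIC); cv2.imwrite('pics/z2.png',a)
```

```text
(no output)
```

View pics/z1.png

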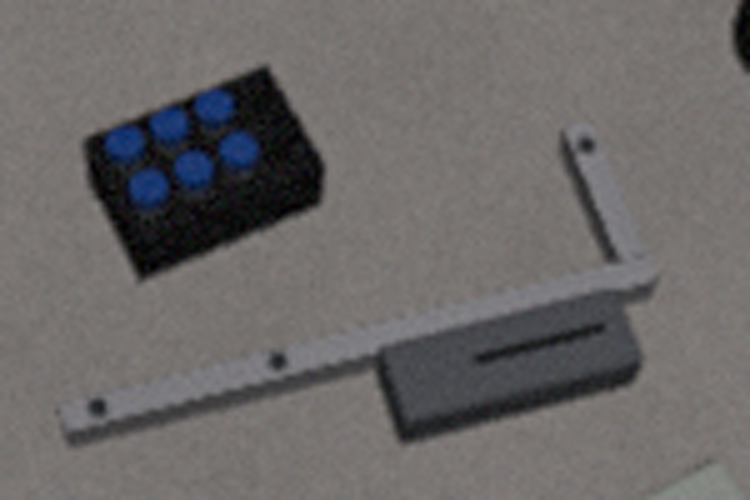

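View pics/z2.png

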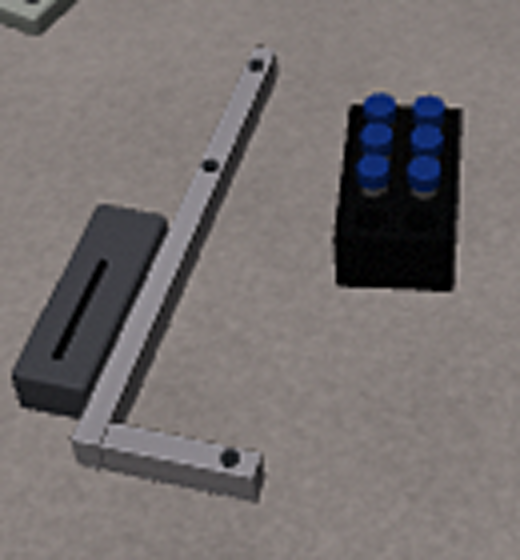

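Run:
```python
from h import *
allq=[]
for n in('scene0','side0'):
    q=np.load(n+'_dock.npy')[:,:2].astype(np.float32)
    # iterative line fit on the rail
    m=np.ones(len(q),bool)
    r=q
    th=None
    best=None
    rng=np.random.default_rng(0)
    for _ in range(400):
        i,j=rng.choice(len(q),2,False); d=q[j]-q[i]; L=np.linalg.norm(d)
        if L<.15: continue
        d/=L; e=abs((q-q[i])@np.array([-d[1],d[0]])); c=(e<.007).sum()
        if best is None or c>best[0]: best=(c,e<.009)
    r=q[best[1]]; rect=cv2.minAreaRect(r)
    vx,vy,x0,y0=cv2.fitLine(r,cv2.DIST_HUBER,0,.001,.001).ravel()
    if vy<0: vx,vy=-vx,-vy
    y=np.array([vx,vy]); x=np.array([vy,-vx])
    ang=np.degrees(np.arctan2(x[1],x[0]))
    a=r@x; b=r@y
    print(n,'yaw',ang,'rail x',np.percentile(a,[1,5,50,95,99]).round(4),'rail y',np.percentile(b,[0,1,99,100]).round(4))
    o=q[~best[1]]; ao=o@x-np.median(a); bo=o@y
    k=(ao<-.012)&(bo>b.max()-.05); print('stop',k.sum(),'x',np.percentile(ao[k],[0,1]),'y',np.percentile(bo[k],[1,5,50,95,99]).round(4))
    C=x*(np.median(a)-.008)+y*(np.median(bo[k])-.008); print('corner',C)
```

```text
scene0 yaw -4.4038644 rail x [0.6673 0.6683 0.6746 0.681  0.6824] rail y [-0.0634 -0.0606  0.2517  0.2555]
stop 97 x [-0.09033096 -0.0901094 ] y [0.2416 0.2421 0.2479 0.2538 0.2546]
corner [0.6830508 0.188002 ]
side0 yaw -4.652333 rail x [0.6657 0.6665 0.673  0.6795 0.6806] rail y [-0.0623 -0.0587  0.2546  0.2571]
stop 219 x [-0.0923509  -0.09134537] y [0.2413 0.2422 0.2499 0.2564 0.2574]
corner [0.6824265  0.18720798]
```

Request:
{"name": "step_arm", "arguments": {"motion": [-0.8, 0, 0.73, 0, 1, 0, 0.4, -0.8, 0, 0.73, 0, 1, 0, 0.4, -0.8, 0, 0.73, 0, 1, 0, 0.4, -0.8, 0, 0.73, 0, 1, 0, 0.4, -0.8, 0, 0.73, 0, 1, 0, 0.4, -0.8, 0, 0.73, 0, 1, 0, 0.4, -0.8, 0, 0.73, 0, 1, 0, 0.4, -0.8, 0, 0.73, 0, 1, 0, 0.4]}}

```text
time: 0.77
eef_pos: [0.3786, -0.3032, 0.2477]
eef_rot: [-1.572, 0.002, -1.646]
wrist_force: [0.6, 0.5, 0.1]
gripper_width: 0.06
```

```bash
cat >> h.py <<'E'
from scipy.spatial.transform import Rotation as R
C=np.array([0.6828,0.1877]); YAW=np.radians(-4.5)
D=np.array([[np.cos(YAW),-np.sin(YAW)],[np.sin(YAW),np.cos(YAW)]]) # dock->world
def go(dx,dy,z):
    """print normalised move to dock-frame TCP (dx,dy), height z, yaw with tool z = dock x"""
    s=ctrl.get_state(); p=s['eef_pos']; r=R.from_euler('xyz',s['eef_rot'])
    w=np.append(C+D@[dx,dy],z); rt=R.from_euler('xyz',[-np.pi/2,0,YAW-np.pi/2])
    print('t',round(s['time'],2),'pos',p.round(4),'dock',(D.T@(p[:2]-C)).round(4),'rot',s['eef_rot'].round(3),'w',round(s['gripper_width'],4),'F',s['wrist_force'].round(1))
    print('move',(r.inv().apply(w-p)/.3).round(3),'turn',((r.inv()*rt).as_rotvec()/.5).round(3))
E
python3 -c "
from h import *
print(ctrl.tips_ahead)
go(-.19,-.195,.248)"
```

```text
0.017
t 0.77 pos [ 0.3786 -0.3032  0.2477] dock [-0.2648 -0.5133] rot [-1.572  0.002 -1.646] w 0.06 F [0.6 0.5 0.1]
move [-1.06e+00  1.00e-03  2.53e-01] turn [ 0.002  0.006 -0.005]
```

Request:
{"name": "step_arm", "arguments": {"motion": [-1, 0, 0.25, 0, 0, 0, 0.4, -1, 0, 0.25, 0, 0, 0, 0.4, -1, 0, 0.25, 0, 0, 0, 0.4, -1, 0, 0.25, 0, 0, 0, 0.4, -1, 0, 0.25, 0, 0, 0, 0.4, -1, 0, 0.25, 0, 0, 0, 0.4, -1, 0, 0.25, 0, 0, 0, 0.4, -1, 0, 0.25, 0, 0, 0, 0.4]}}

```text
time: 1.43
eef_pos: [0.4769, -0.0043, 0.2483]
eef_rot: [-1.571, 0.004, -1.641]
wrist_force: [0.6, -0.5, -0.2]
gripper_width: 0.0599
```

```bash
python3 -c "
from h import *
go(-.195,-.195,.032)
snap('scene','s1');snap('side','d1')
a=cv2.imread('pics/s1.png');b=cv2.imread('pics/d1.png');cv2.imwrite('pics/c1.png',cv2.resize(np.hstack([a[50:300,150:400],b[50:300,150:400]]),None,fx=1.6,fy=1.6))"
```

```text
t 1.43 pos [ 0.4769 -0.0043  0.2483] dock [-0.1902 -0.2076] rot [-1.571  0.004 -1.641] w 0.0599 F [ 0.6 -0.5 -0.2]
move [-0.039  0.721 -0.015] turn [ 0.001  0.016 -0.008]
```

View pics/c1.png

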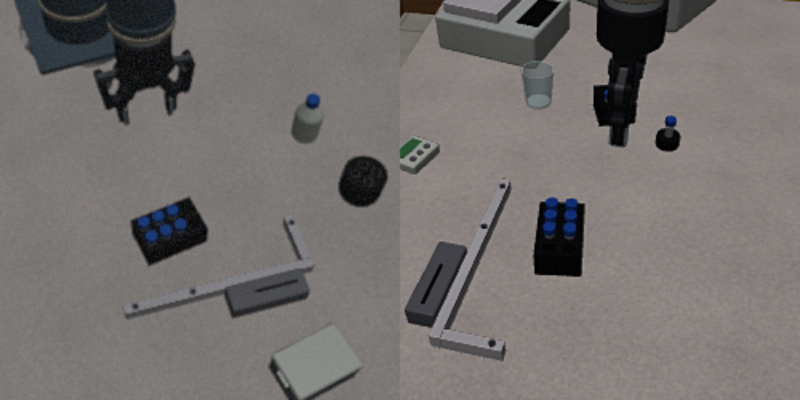

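The gripper stands over the bench before the rack. In the side half a dark box (camera) sits on the gripper's +x side at about (604,103). I'll check its height before descending.

```bash
python3 -c "
from h import *
for f in('d1','s1'):
  s=pickle.load(open(f+'.pkl','rb'));P=pts(s).reshape(-1,3)
  q=P[(abs(P[:,0]-.48)<.15)&(abs(P[:,1])<.12)&(P[:,2]>.2)&(P[:,2]<.45)]-np.array([.4769,-.0043,.2483])
  q=np.c_[q[:,:2]@D,q[:,2]]
  for z in np.arange(-.04,.2,.01):
    k=q[(q[:,2]>=z)&(q[:,2]<z+.01)]
    if len(k)>3: print(f,round(z,3),len(k),k[:,:2].min(0).round(3),k[:,:2].max(0).round(3))
"
```

```text
d1 -0.02 10 [-0.009 -0.029] [0.008 0.039]
d1 -0.01 37 [-0.011 -0.029] [0.009 0.047]
d1 0.0 52 [-0.012 -0.03 ] [0.009 0.047]
d1 0.01 51 [-0.012  0.037] [0.01  0.049]
d1 0.02 9 [-0.007 -0.028] [0.005 0.047]
d1 0.03 38 [-0.015  0.032] [0.01  0.065]
d1 0.04 85 [-0.017 -0.023] [0.01  0.066]
d1 0.05 69 [-0.018 -0.027] [0.016 0.067]
d1 0.06 91 [-0.018  0.016] [0.011 0.069]
d1 0.07 118 [-0.02  -0.008] [0.018 0.071]
d1 0.08 193 [-0.02  -0.017] [0.019 0.072]
d1 0.09 170 [-0.02   0.008] [0.017 0.071]
d1 0.1 69 [-0.012  0.027] [0.01  0.042]
d1 0.11 191 [-0.038  0.001] [0.034 0.041]
d1 0.12 228 [-0.038  0.005] [0.035 0.04 ]
d1 0.13 237 [-0.038  0.003] [0.035 0.041]
d1 0.14 248 [-0.038  0.001] [0.036 0.041]
d1 0.15 354 [-0.038 -0.01 ] [0.036 0.04 ]
d1 0.16 111 [-0.031  0.01 ] [0.027 0.041]
d1 0.17 308 [-0.043 -0.001] [0.041 0.045]
d1 0.18 282 [-0.043  0.006] [0.041 0.046]
d1 0.19 370 [-0.043 -0.008] [0.041 0.045]
s1 -0.01 27 [-0.004 -0.039] [0.012 0.043]
s1 0.0 38 [-0.005 -0.042] [0.012 0.043]
s1 0.01 36 [-0.005 -0.042] [0.013 0.043]
s1 0.02 33 [-0.003 -0.044] [0.015 0.044]
s1 0.03 88 [-0.01  -0.058] [0.015 0.062]
s1 0.04 137 [-0.011 -0.061] [0.017 0.062]
s1 0.05 131 [-0.013 -0.062] [0.018 0.065]
s1 0.06 119 [-0.005 -0.065] [0.019 0.066]
s1 0.07 128 [ 0.003 -0.066] [0.021 0.066]
s1 0.08 233 [-0.014 -0.067] [0.022 0.069]
s1 0.09 195 [-0.012 -0.066] [0.021 0.068]
s1 0.1 15 [ 0.001 -0.037] [0.012 0.038]
s1 0.11 89 [ 0.003 -0.037] [0.04  0.032]
s1 0.12 116 [-0.005 -0.037] [0.039 0.033]
s1 0.13 124 [ 0.002 -0.037] [0.04  0.033]
s1 0.14 141 [-0.013 -0.037] [0.04  0.033]
s1 0.15 187 [ 0.006 -0.035] [0.041 0.034]
s1 0.16 6 [ 0.03  -0.013] [ 0.034 -0.002]
s1 0.17 170 [-0.005 -0.042] [0.044 0.04 ]
s1 0.18 133 [ 0.    -0.042] [0.045 0.039]
s1 0.19 223 [-0.011 -0.042] [0.044 0.042]
```

Request:
{"name": "step_arm", "arguments": {"motion": [-0.04, 0.725, -0.015, 0, 0.016, -0.008, 0.4, -0.04, 0.725, -0.015, 0, 0.016, -0.008, 0.4, -0.04, 0.725, -0.015, 0, 0.016, -0.008, 0.4, -0.04, 0.725, -0.015, 0, 0.016, -0.008, 0.4, -0.04, 0.725, -0.015, 0, 0.016, -0.008, 0.4, -0.04, 0.725, -0.015, 0, 0.016, -0.008, 0.4, -0.04, 0.725, -0.015, 0, 0.016, -0.008, 0.4, -0.04, 0.725, -0.015, 0, 0.016, -0.008, 0.4]}}

```text
time: 2.2
eef_pos: [0.4725, 0.0071, 0.0303]
eef_rot: [-1.574, -0.001, -1.648]
wrist_force: [0.1, 0.5, -0.1]
gripper_width: 0.0597
```

```bash
python3 -c "
from h import *
go(-.10,-.195,.030)"
```

```text
t 2.2 pos [0.4725 0.0071 0.0303] dock [-0.1955 -0.1966] rot [-1.574e+00 -1.000e-03 -1.648e+00] w 0.0597 F [ 0.1  0.5 -0.1]
move [-0.005  0.     0.318] turn [0.006 0.003 0.002]
```

Request:
{"name": "step_arm", "arguments": {"motion": [0, 0, 0.05, 0, 0, 0, 0.4, 0, 0, 0.08, 0, 0, 0, 0.4, 0, 0, 0.105, 0, 0, 0, 0.4, 0, 0, 0.13, 0, 0, 0, 0.4, 0, 0, 0.155, 0, 0, 0, 0.4, 0, 0, 0.18, 0, 0, 0, 0.4, 0, 0, 0.205, 0, 0, 0, 0.4, 0, 0, 0.23, 0, 0, 0, 0.4]}}

```text
time: 2.87
eef_pos: [0.5413, 0.0015, 0.0301]
eef_rot: [-1.575, -0.001, -1.648]
wrist_force: [-5.1, -0.1, 3.2]
gripper_width: 0.0597
```

```bash
python3 -c "
from h import *
go(-.092,-.195,.030)
snap('scene','s2');snap('side','d2')
a=cv2.imread('pics/s2.png');b=cv2.imread('pics/d2.png');cv2.imwrite('pics/c2.png',cv2.resize(np.hstack([a[50:300,150:400],b[50:300,150:400]]),None,fx=1.6,fy=1.6))"
```

```text
t 2.87 pos [0.5413 0.0015 0.0301] dock [-0.1265 -0.1967] rot [-1.575e+00 -1.000e-03 -1.648e+00] w 0.0597 F [-5.1 -0.1  3.2]
move [-0.006 -0.     0.115] turn [0.008 0.002 0.003]
```

View pics/c2.png

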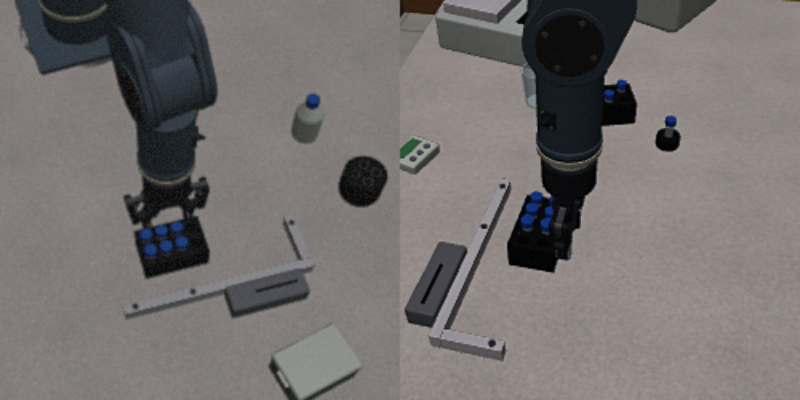

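The rack, at about (172,246) in the left half, is pushed squarely by both fingers and is now parallel to the rail. I'll continue.

Request:
{"name": "step_arm", "arguments": {"motion": [0, 0, 0.015, 0, 0, 0, 0.4, 0, 0, 0.035, 0, 0, 0, 0.4, 0, 0, 0.055, 0, 0, 0, 0.4, 0, 0, 0.075, 0, 0, 0, 0.4, 0, 0, 0.095, 0, 0, 0, 0.4, 0, 0, 0.11, 0, 0, 0, 0.4, 0, 0, 0.12, 0, 0, 0, 0.4, 0, 0, 0.13, 0, 0, 0, 0.4]}}

```text
time: 3.63
eef_pos: [0.5823, -0.0015, 0.03]
eef_rot: [-1.572, -0.001, -1.648]
wrist_force: [-3.1, 0.3, -0.5]
gripper_width: 0.0597
```

Request:
{"name": "step_arm", "arguments": {"motion": [0, 0, 0.008, 0, 0, 0, 0.4, 0, 0, 0.015, 0, 0, 0, 0.4, 0, 0, 0.02, 0, 0, 0, 0.4, 0, 0, 0.02, 0, 0, 0, 0.4]}}

```text
time: 3.97
eef_pos: [0.5871, -0.0019, 0.0299]
eef_rot: [-1.574, -0.001, -1.649]
wrist_force: [-5.8, 1.5, 3.7]
gripper_width: 0.0599
```

```bash
python3 -c "
from h import *
go(-.082,-.195,.030)"
```

```text
t 3.97 pos [ 0.5871 -0.0019  0.0299] dock [-0.0805 -0.1965] rot [-1.574e+00 -1.000e-03 -1.649e+00] w 0.0599 F [-5.8  1.5  3.7]
move [-0.005 -0.    -0.005] turn [0.007 0.001 0.002]
```

Request:
{"name": "step_arm", "arguments": {"motion": [0, 0, 0.005, 0, 0, 0, 0.4, 0, 0, 0.008, 0, 0, 0, 0.4, 0, 0, 0.008, 0, 0, 0, 0.4]}}

```text
time: 4.22
eef_pos: [0.5871, -0.0019, 0.0299]
eef_rot: [-1.579, -0.001, -1.649]
wrist_force: [-10.7, 1.9, 8.9]
gripper_width: 0.0597
```

```bash
python3 -c "
from h import *
go(-.082,-.195,.030)
snap('scene','s3');snap('side','d3')
a=cv2.imread('pics/s3.png');b=cv2.imread('pics/d3.png');cv2.imwrite('pics/c3.png',cv2.resize(np.hstack([a[150:270,210:360],b[150:270,170:320]]),None,fx=2.6,fy=2.6))"
```

```text
t 4.22 pos [ 0.5871 -0.0019  0.0299] dock [-0.0806 -0.1965] rot [-1.579e+00 -1.000e-03 -1.649e+00] w 0.0597 F [-10.7   1.9   8.9]
move [-0.005 -0.    -0.005] turn [0.016 0.001 0.003]
```

View pics/c3.png

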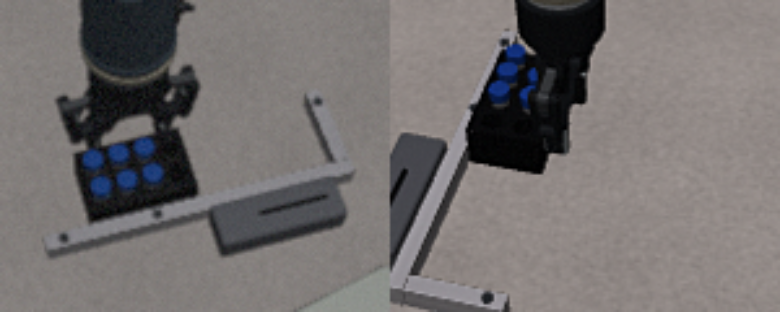

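Flush: the rack lies along the rail (left half, contact along (90,215) to (195,190)), and the force rose with no further motion. I'll back off, lift, then rotate for the end push.

Request:
{"name": "step_arm", "arguments": {"motion": [0, 0, -0.1, 0, 0, 0, 0.4, 0, 0, -0.15, 0, 0, 0, 0.4, 0, -0.1, -0.15, 0, 0, 0, 0.2, 0, -0.2, -0.15, 0, 0, 0, 0, 0, -0.35, -0.15, 0, 0, 0, -0.3, 0, -0.4, -0.15, 0, 0, 0, -0.5, 0, -0.4, -0.15, 0, 0, 0, -0.5]}}

```text
time: 4.9
eef_pos: [0.5466, 0.0018, 0.1553]
eef_rot: [-1.569, 0.0, -1.649]
wrist_force: [1.0, -0.2, 0.0]
gripper_width: 0.0213
```

```bash
python3 -c "
from h import *
go(-.037,-.30,.15)
print(ctrl.get_state()['qpos'].round(2))
for n in('scene','side'):
    s=snap(n,n+'4'); P=pts(s); q=P.reshape(-1,3)
    l=np.c_[(q[:,:2]-C)@D,q[:,2]]
    m=(l[:,2]>.04)&(l[:,2]<.049)&(l[:,0]>-.13)&(l[:,0]<.03)&(l[:,1]>-.3)&(l[:,1]<-.1)
    r=cv2.minAreaRect(l[m][:,:2].astype(np.float32)); print(n,m.sum(),r)
"
```

```text
t 4.9 pos [0.5466 0.0018 0.1553] dock [-0.1212 -0.196 ] rot [-1.569  0.    -1.649] w 0.0213 F [ 1.  -0.2  0. ]
move [0.347 0.018 0.28 ] turn [-0.004  0.001 -0.   ]
[-0.07  0.49 -0.03  1.9   0.02  0.75 -1.76]
scene 688 ((-0.03418591991066933, -0.2005784511566162), (0.11060544848442078, 0.07279456406831741), 89.82656860351562)
side 618 ((-0.035463474690914154, -0.20085252821445465), (0.11267310380935669, 0.07127384096384048), 89.96463012695312)
```

Request:
{"name": "step_arm", "arguments": {"motion": [0.35, 0.02, 0.28, 0, -1, 0, -0.5, 0.35, 0.02, 0.28, 0, -1, 0, -0.5, 0.35, 0.02, 0.28, 0, -1, 0, -0.5, 0.35, 0.02, 0.28, 0, -1, 0, -0.5, 0.35, 0.02, 0.28, 0, -1, 0, -0.5, 0.35, 0.02, 0.28, 0, -1, 0, -0.5]}}

```text
time: 5.5
eef_pos: [0.6192, -0.1101, 0.1431]
eef_rot: [-1.577, 0.003, -1.153]
wrist_force: [-0.3, 1.9, -0.2]
gripper_width: 0.0214
```

Request:
{"name": "step_arm", "arguments": {"motion": [0, 0, 0, 0, -1, 0, -0.5, 0, 0, 0, 0, -1, 0, -0.5, 0, 0, 0, 0, -1, 0, -0.5, 0, 0, 0, 0, -1, 0, -0.5, 0, 0, 0, 0, -1, 0, -0.5]}}

```text
time: 5.92
eef_pos: [0.6184, -0.1082, 0.1424]
eef_rot: [-1.574, 0.008, -0.647]
wrist_force: [0.6, 0.6, -0.3]
gripper_width: 0.0215
```

Request:
{"name": "step_arm", "arguments": {"motion": [0, 0, 0, 0, -1, 0, -0.5, 0, 0, 0, 0, -1, 0, -0.5, 0, 0, 0, 0, -1, 0, -0.5, 0, 0, 0, 0, -1, 0, -0.5, 0, 0, 0, 0, -1, 0, -0.5]}}

```text
time: 6.33
eef_pos: [0.6179, -0.1069, 0.142]
eef_rot: [-1.57, 0.009, -0.146]
wrist_force: [-0.5, 0.2, 0.7]
gripper_width: 0.0216
```

```bash
sed -i 's/def go(dx,dy,z)/def go(dx,dy,z,a=0)/; s/YAW-np.pi\/2\]/YAW-np.pi\/2+a]/' h.py; python3 -c "
from h import *
go(-.037,-.295,.15,np.pi/2)
print(ctrl.get_state()['qpos'].round(2))"
```

```text
t 6.33 pos [ 0.6179 -0.1069  0.142 ] dock [-0.0416 -0.2987] rot [-1.57   0.009 -0.146] w 0.0216 F [-0.5  0.2  0.7]
move [ 0.014 -0.027  0.014] turn [-0.003 -0.134 -0.019]
[ 0.38  0.64 -0.46  1.68  0.34  0.91 -0.36]
```

Request:
{"name": "step_arm", "arguments": {"motion": [0.014, 0.1, 0.014, -0.003, -0.134, -0.019, -0.5, 0.014, 0.2, 0.014, -0.003, -0.134, -0.019, -0.5, 0.014, 0.3, 0.014, -0.003, -0.134, -0.019, -0.5, 0.014, 0.37, 0.014, -0.003, -0.134, -0.019, -0.5, 0.014, 0.37, 0.014, -0.003, -0.134, -0.019, -0.5, 0.014, 0.37, 0.014, -0.003, -0.134, -0.019, -0.5]}}

```text
time: 6.83
eef_pos: [0.6208, -0.1021, 0.0302]
eef_rot: [-1.571, 0.003, -0.083]
wrist_force: [1.0, 0.0, -0.1]
gripper_width: 0.0215
```

```bash
python3 -c "
from h import *
go(-.037,-.14,.03,np.pi/2)
print(ctrl.get_state()['qpos'].round(2))
snap('scene','s5');snap('side','d5')
a=cv2.imread('pics/s5.png');b=cv2.imread('pics/d5.png');cv2.imwrite('pics/c5.png',cv2.resize(np.hstack([a[120:270,210:360],b[120:270,170:320]]),None,fx=2.6,fy=2.6))"
```

```text
t 6.83 pos [ 0.6208 -0.1021  0.0302] dock [-0.0391 -0.2937] rot [-1.571  0.003 -0.083] w 0.0215 F [ 1.   0.  -0.1]
move [0.005 0.001 0.513] turn [-0.    -0.008 -0.005]
[ 0.33  0.78 -0.4   1.76  0.44  0.69 -0.39]
```

View pics/c5.png

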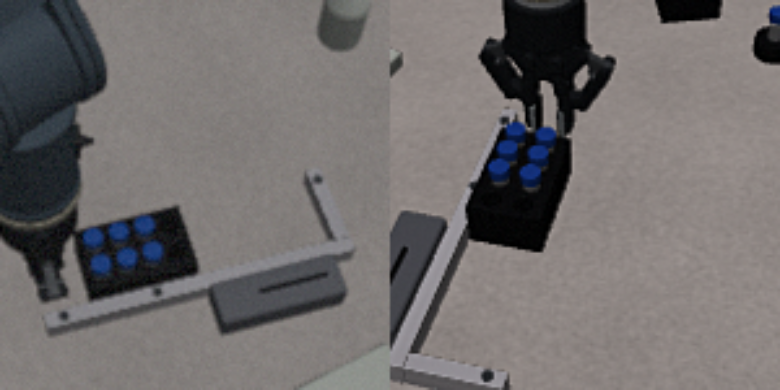

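The fingers are at the rack's −y end behind the short face; clear. Now pushing along the rail.

Request:
{"name": "step_arm", "arguments": {"motion": [0.005, 0, 0.06, 0, 0, 0, -0.5, 0.005, 0, 0.09, 0, 0, 0, -0.5, 0.005, 0, 0.115, 0, 0, 0, -0.5, 0.005, 0, 0.14, 0, 0, 0, -0.5, 0.005, 0, 0.165, 0, 0, 0, -0.5, 0.005, 0, 0.19, 0, 0, 0, -0.5, 0.005, 0, 0.215, 0, 0, 0, -0.5, 0.005, 0, 0.24, 0, 0, 0, -0.5]}}

```text
time: 7.6
eef_pos: [0.6299, -0.0306, 0.0325]
eef_rot: [-1.571, -0.002, -0.082]
wrist_force: [-1.5, -4.9, 3.1]
gripper_width: 0.0213
```

```bash
python3 -c "
from h import *
go(-.037,-.121,.03,np.pi/2)
print(ctrl.get_state()['qpos'].round(2))
snap('scene','s6');snap('side','d6')
a=cv2.imread('pics/s6.png');b=cv2.imread('pics/d6.png');cv2.imwrite('pics/c6.png',cv2.resize(np.hstack([a[120:270,210:360],b[120:270,170:320]]),None,fx=2.6,fy=2.6))"
```

```text
t 7.6 pos [ 0.6299 -0.0306  0.0325] dock [-0.0356 -0.2218] rot [-1.571 -0.002 -0.082] w 0.0213 F [-1.5 -4.9  3.1]
move [-0.006  0.008  0.336] turn [ 0.001 -0.006  0.004]
[ 0.21  0.77 -0.39  1.76  0.43  0.69 -0.5 ]
```

View pics/c6.png

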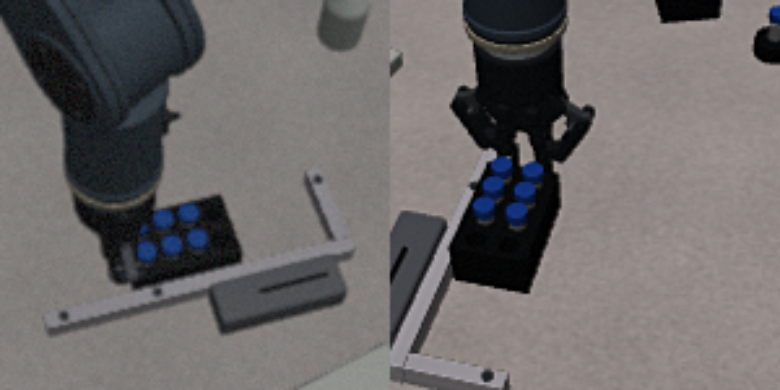

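It slides along the rail, still flush ((130,285) to (240,262) in the left half). Continuing.

Request:
{"name": "step_arm", "arguments": {"motion": [-0.005, 0.008, 0.025, 0, 0, 0, -0.5, -0.005, 0.008, 0.05, 0, 0, 0, -0.5, -0.005, 0.008, 0.075, 0, 0, 0, -0.5, -0.005, 0.008, 0.1, 0, 0, 0, -0.5, -0.005, 0.008, 0.125, 0, 0, 0, -0.5, -0.005, 0.008, 0.15, 0, 0, 0, -0.5, -0.005, 0.008, 0.175, 0, 0, 0, -0.5, -0.005, 0.008, 0.2, 0, 0, 0, -0.5]}}

```text
time: 8.37
eef_pos: [0.6332, 0.0326, 0.03]
eef_rot: [-1.569, -0.002, -0.079]
wrist_force: [0.2, -1.8, -1.2]
gripper_width: 0.0212
```

```bash
python3 -c "
from h import *
go(-.037,-.121,.03,np.pi/2)"
```

```text
t 8.37 pos [0.6332 0.0326 0.03  ] dock [-0.0373 -0.1585] rot [-1.569 -0.002 -0.079] w 0.0212 F [ 0.2 -1.8 -1.2]
move [0.001 0.    0.125] turn [-0.004 -0.001  0.003]
```

Request:
{"name": "step_arm", "arguments": {"motion": [0, 0, 0.02, 0, 0, 0, -0.5, 0, 0, 0.04, 0, 0, 0, -0.5, 0, 0, 0.06, 0, 0, 0, -0.5, 0, 0, 0.08, 0, 0, 0, -0.5, 0, 0, 0.095, 0, 0, 0, -0.5, 0, 0, 0.105, 0, 0, 0, -0.5, 0, 0, 0.115, 0, 0, 0, -0.5, 0, 0, 0.12, 0, 0, 0, -0.5]}}

```text
time: 9.03
eef_pos: [0.636, 0.0687, 0.0301]
eef_rot: [-1.569, -0.002, -0.079]
wrist_force: [-1.6, -7.1, 0.9]
gripper_width: 0.0215
```

Request:
{"name": "step_arm", "arguments": {"motion": [0, 0, 0.01, 0, 0, 0, -0.5, 0, 0, 0.015, 0, 0, 0, -0.5, 0, 0, 0.015, 0, 0, 0, -0.5]}}

```text
time: 9.28
eef_pos: [0.6359, 0.0688, 0.0302]
eef_rot: [-1.575, -0.001, -0.082]
wrist_force: [-3.0, -12.3, 4.1]
gripper_width: 0.0213
```

```bash
python3 -c "
from h import *
go(-.037,-.121,.03,np.pi/2)
snap('scene','s7');snap('side','d7')
a=cv2.imread('pics/s7.png');b=cv2.imread('pics/d7.png');cv2.imwrite('pics/c7.png',cv2.resize(np.hstack([a[150:270,210:360],b[160:280,150:300]]),None,fx=2.6,fy=2.6))"
```

```text
t 9.28 pos [0.6359 0.0688 0.0302] dock [-0.0374 -0.1222] rot [-1.575e+00 -1.000e-03 -8.200e-02] w 0.0213 F [ -3.  -12.3   4.1]
move [0.001 0.001 0.004] turn [ 0.008 -0.006  0.001]
```

View pics/c7.png

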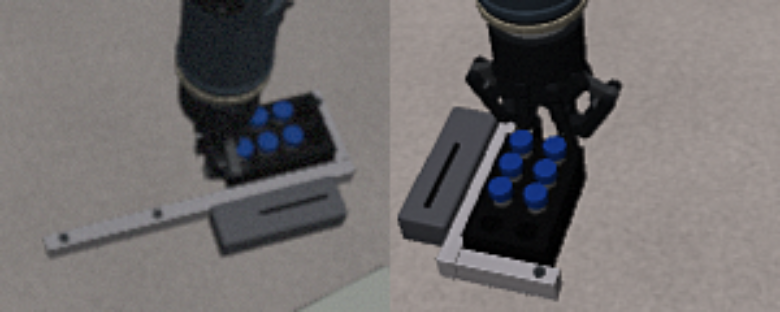

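The rack is in the corner (end stop contact near (330,150) left, (510,258) right), and the force jumped with no further motion. I'll back off, lift and measure.

Request:
{"name": "step_arm", "arguments": {"motion": [0, 0, -0.03, 0, 0, 0, -0.5, 0, 0, -0.1, 0, 0, 0, -0.5, 0, 0, -0.18, 0, 0, 0, -0.5, 0, -0.1, -0.22, 0, 0, 0, -0.5, 0, -0.2, -0.25, 0, 0, 0, -0.5, 0, -0.3, -0.35, 0, 0, 0, -0.5, 0, -0.4, -0.4, 0, 0, 0, -0.5, 0, -0.45, -0.45, 0, 0, 0, -0.5]}}

```text
time: 10.05
eef_pos: [0.6262, -0.0667, 0.1696]
eef_rot: [-1.574, -0.006, -0.083]
wrist_force: [0.6, 0.4, -0.4]
gripper_width: 0.0212
```

```bash
python3 -c "
from h import *
go(-.1,-.12,.15,0)
I=[]
for n in('scene','side'):
    s=snap(n,n+'8'); P=pts(s); q=P.reshape(-1,3)
    l=np.c_[(q[:,:2]-C)@D,q[:,2]]
    m=(l[:,2]>.04)&(l[:,2]<.049)&(l[:,0]>-.13)&(l[:,0]<.03)&(l[:,1]>-.15)&(l[:,1]<.03)
    r=cv2.minAreaRect(l[m][:,:2].astype(np.float32)); print(n,m.sum(),r)
a=cv2.imread('pics/scene8.png');b=cv2.imread('pics/side8.png');cv2.imwrite('pics/c8.png',cv2.resize(np.hstack([a[150:270,210:360],b[160:280,150:300]]),None,fx=2.6,fy=2.6))"
```

```text
t 10.05 pos [ 0.6262 -0.0667  0.1696] dock [-0.0365 -0.2581] rot [-1.574 -0.006 -0.083] w 0.0212 F [ 0.6  0.4 -0.4]
move [-0.214  0.063  0.459] turn [-0.004  3.133  0.013]
scene 637 ((-0.03524748608469963, -0.055415987968444824), (0.11018598824739456, 0.07342777401208878), 89.67333984375)
side 863 ((-0.03810369595885277, -0.05606311187148094), (0.1123400628566742, 0.07168249040842056), 89.96015930175781)
```

View pics/c8.png

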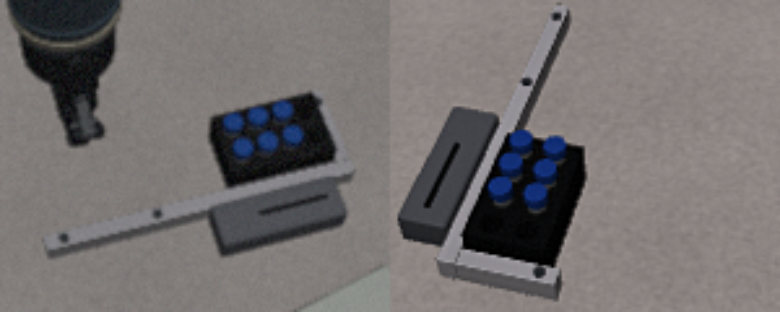

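Measured centre is about (−35…−38, −55.5) mm in the dock frame, with the end at the stop. The side view hints at a 1–2 mm gap at the rail, so I'll give a final two-finger nudge along x.

Request:
{"name": "step_arm", "arguments": {"motion": [-0.3, 0, 0.66, 0, 1, 0, 0.2, -0.3, 0, 0.66, 0, 1, 0, 0.2, -0.3, 0, 0.66, 0, 1, 0, 0.2, -0.3, 0, 0.66, 0, 1, 0, 0.2, -0.3, 0, 0.66, 0, 1, 0, 0.2, -0.3, 0, 0.66, 0, 1, 0, 0.2, -0.3, 0, 0.66, 0, 1, 0, 0.2]}}

```text
time: 10.73
eef_pos: [0.5519, 0.1416, 0.167]
eef_rot: [-1.57, -0.006, -0.578]
wrist_force: [0.7, -1.3, 0.1]
gripper_width: 0.0515
```

Request:
{"name": "step_arm", "arguments": {"motion": [0, 0, 0, 0, 1, 0, 0.2, 0, 0, 0, 0, 1, 0, 0.2, 0, 0, 0, 0, 1, 0, 0.2, 0, 0, 0, 0, 1, 0, 0.2, 0, 0, 0, 0, 1, 0, 0.2]}}

```text
time: 11.15
eef_pos: [0.5519, 0.141, 0.1663]
eef_rot: [-1.568, -0.005, -1.084]
wrist_force: [0.2, 0.3, -1.4]
gripper_width: 0.0513
```

Request:
{"name": "step_arm", "arguments": {"motion": [0, 0, 0, 0, 1, 0, 0.2, 0, 0, 0, 0, 1, 0, 0.2, 0, 0, 0, 0, 1, 0, 0.2, 0, 0, 0, 0, 1, 0, 0.2, 0, 0, 0, 0, 1, 0, 0.2]}}

```text
time: 11.57
eef_pos: [0.5519, 0.1407, 0.1658]
eef_rot: [-1.567, -0.004, -1.586]
wrist_force: [0.1, -0.4, -1.2]
gripper_width: 0.0515
```

```bash
python3 -c "
from h import *
go(-.125,-.06,.03,0)
print(ctrl.get_state()['qpos'].round(2))
s=snap('side','d9');P=pts(s)
b=cv2.imread('pics/d9.png');cv2.imwrite('pics/c9.png',b)"
```

```text
t 11.57 pos [0.5519 0.1407 0.1658] dock [-0.1269 -0.0571] rot [-1.567 -0.004 -1.586] w 0.0515 F [ 0.1 -0.4 -1.2]
move [0.008 0.453 0.004] turn [-0.009  0.127  0.007]
[-0.3   0.5  -0.06  1.83  0.05  0.81 -1.96]
```

View pics/c9.png

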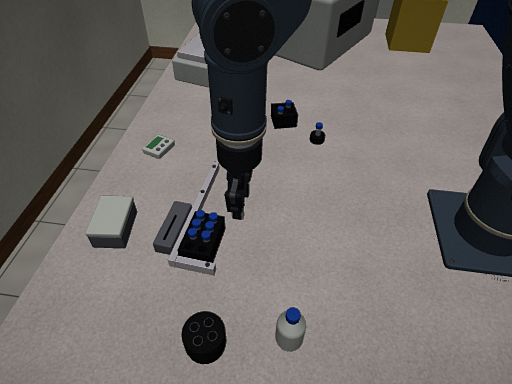

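The rack is in the dock at (203,237) and the hand is before it with nothing nearby (bottle at (291,330)). Descend and nudge.

Request:
{"name": "step_arm", "arguments": {"motion": [0.008, 0.12, 0.004, -0.009, 0.127, 0.007, 0.2, 0.008, 0.24, 0.004, -0.009, 0.127, 0.007, 0.2, 0.008, 0.36, 0.004, -0.009, 0.127, 0.007, 0.2, 0.008, 0.45, 0.004, -0.009, 0.127, 0.007, 0.2, 0.008, 0.45, 0.004, -0.009, 0.127, 0.007, 0.2, 0.008, 0.45, 0.004, -0.009, 0.127, 0.007, 0.2]}}

```text
time: 12.12
eef_pos: [0.5528, 0.1374, 0.03]
eef_rot: [-1.574, -0.001, -1.639]
wrist_force: [0.7, 0.7, 0.9]
gripper_width: 0.0515
```

```bash
python3 -c "
from h import *
go(-.0815,-.06,.03,0)"
```

```text
t 12.12 pos [0.5528 0.1374 0.03  ] dock [-0.1257 -0.0603] rot [-1.574e+00 -1.000e-03 -1.639e+00] w 0.0515 F [0.7 0.7 0.9]
move [ 0.001 -0.001  0.147] turn [0.007 0.021 0.002]
```

Request:
{"name": "step_arm", "arguments": {"motion": [0, 0, 0.06, 0, 0.02, 0, 0.2, 0, 0, 0.1, 0, 0.02, 0, 0.2, 0, 0, 0.115, 0, 0.02, 0, 0.2, 0, 0, 0.125, 0, 0.02, 0, 0.2, 0, 0, 0.133, 0, 0.02, 0, 0.2, 0, 0, 0.14, 0, 0.02, 0, 0.2, 0, 0, 0.145, 0, 0.02, 0, 0.2, 0, 0, 0.15, 0, 0.02, 0, 0.2]}}

```text
time: 12.78
eef_pos: [0.5959, 0.1344, 0.0299]
eef_rot: [-1.577, -0.002, -1.648]
wrist_force: [-6.0, 0.9, 3.9]
gripper_width: 0.0513
```

```bash
python3 -c "
from h import *
go(-.0815,-.06,.03,0)"
```

```text
t 12.78 pos [0.5959 0.1344 0.0299] dock [-0.0825 -0.0599] rot [-1.577 -0.002 -1.648] w 0.0513 F [-6.   0.9  3.9]
move [ 0.    -0.     0.003] turn [0.012 0.003 0.004]
```

Request:
{"name": "step_arm", "arguments": {"motion": [0, 0, 0.007, 0, 0, 0, 0.2, 0, 0, 0.012, 0, 0, 0, 0.2, 0, 0, 0.012, 0, 0, 0, 0.2]}}

```text
time: 13.03
eef_pos: [0.5979, 0.1342, 0.0298]
eef_rot: [-1.58, -0.002, -1.647]
wrist_force: [-5.7, -0.3, 4.2]
gripper_width: 0.0514
```

```bash
python3 -c "
from h import *
go(-.0815,-.06,.03,0)"
```

```text
t 13.03 pos [0.5979 0.1342 0.0298] dock [-0.0804 -0.06  ] rot [-1.58  -0.002 -1.647] w 0.0514 F [-5.7 -0.3  4.2]
move [ 0.    -0.001 -0.004] turn [0.018 0.004 0.005]
```

Request:
{"name": "step_arm", "arguments": {"motion": [0, 0, 0.007, 0, 0, 0, 0.2, 0, 0, 0.012, 0, 0, 0, 0.2, 0, 0, 0.012, 0, 0, 0, 0.2]}}

```text
time: 13.28
eef_pos: [0.598, 0.1342, 0.0294]
eef_rot: [-1.586, -0.004, -1.646]
wrist_force: [-13.0, 0.7, 9.7]
gripper_width: 0.0514
```

```bash
python3 -c "
from h import *
go(-.0815,-.06,.03,0)"
```

```text
t 13.28 pos [0.598  0.1342 0.0294] dock [-0.0804 -0.06  ] rot [-1.586 -0.004 -1.646] w 0.0514 F [-13.    0.7   9.7]
move [-0.    -0.002 -0.004] turn [0.031 0.006 0.007]
```

Firm on the rail now (no motion, force up), so the nudge closed about 2 mm. Back off and check.

Request:
{"name": "step_arm", "arguments": {"motion": [0, 0, -0.02, 0, 0, 0, 0.2, 0, 0, -0.07, 0, 0, 0, 0.2, 0, 0, -0.14, 0, 0, 0, 0.2, 0, -0.1, -0.17, 0, 0, 0, 0.2, 0, -0.2, -0.17, 0, 0, 0, 0.2, 0, -0.35, -0.17, 0, 0, 0, 0.2, 0, -0.5, -0.17, 0, 0, 0, 0.2, 0, -0.5, -0.17, 0, 0, 0, 0.2]}}

```text
time: 13.95
eef_pos: [0.5524, 0.1393, 0.187]
eef_rot: [-1.576, 0.0, -1.646]
wrist_force: [1.5, 0.4, -0.0]
gripper_width: 0.0511
```

Request:
{"name": "step_arm", "arguments": {"motion": [0.4, 0, 0, 0, 0, 0, 0.2, 0.4, 0, 0, 0, 0, 0, 0.2, 0.4, 0, 0, 0, 0, 0, 0.2, 0.4, 0, 0, 0, 0, 0, 0.2, 0.4, 0, 0, 0, 0, 0, 0.2]}}

```text
time: 14.37
eef_pos: [0.5434, 0.0171, 0.1872]
eef_rot: [-1.575, -0.001, -1.651]
wrist_force: [0.3, 1.5, -0.5]
gripper_width: 0.0513
```

```bash
python3 -c "
from h import *
go(-.1,-.12,.15,0)
for n in('scene','side'):
    s=snap(n,n+'10'); P=pts(s); q=P.reshape(-1,3)
    l=np.c_[(q[:,:2]-C)@D,q[:,2]]
    m=(l[:,2]>.04)&(l[:,2]<.049)&(l[:,0]>-.13)&(l[:,0]<.03)&(l[:,1]>-.15)&(l[:,1]<.03)
    r=cv2.minAreaRect(l[m][:,:2].astype(np.float32)); print(n,m.sum(),r)
    # other things moved?
    d=cv2.absdiff(cv2.imread(f'pics/{n}10.png'),cv2.imread(f'pics/{n}0.png')).max(2); cv2.imwrite(f'pics/diff_{n}.png',(d>40)*np.uint8(255))
a=cv2.imread('pics/scene10.png');b=cv2.imread('pics/side10.png')
A=cv2.resize(np.hstack([a[150:270,210:360],b[160:280,150:300]]),(800,320))
B=np.hstack([cv2.resize(cv2.imread(f'pics/diff_{n}.png'),(400,280)) for n in('scene','side')])
cv2.imwrite('pics/c10.png',np.vstack([A,B]))"
```

```text
t 14.37 pos [0.5434 0.0171 0.1872] dock [-0.1256 -0.181 ] rot [-1.575e+00 -1.000e-03 -1.651e+00] w 0.0513 F [ 0.3  1.5 -0.5]
move [-0.204  0.124  0.086] turn [ 0.009 -0.003  0.001]
scene 650 ((-0.034168560057878494, -0.05536319687962532), (0.11136345565319061, 0.07393790781497955), 89.90747833251953)
side 861 ((-0.03510964661836624, -0.05615432560443878), (0.07154184579849243, 0.11242958158254623), 0.22917838394641876)
```

View pics/c10.png

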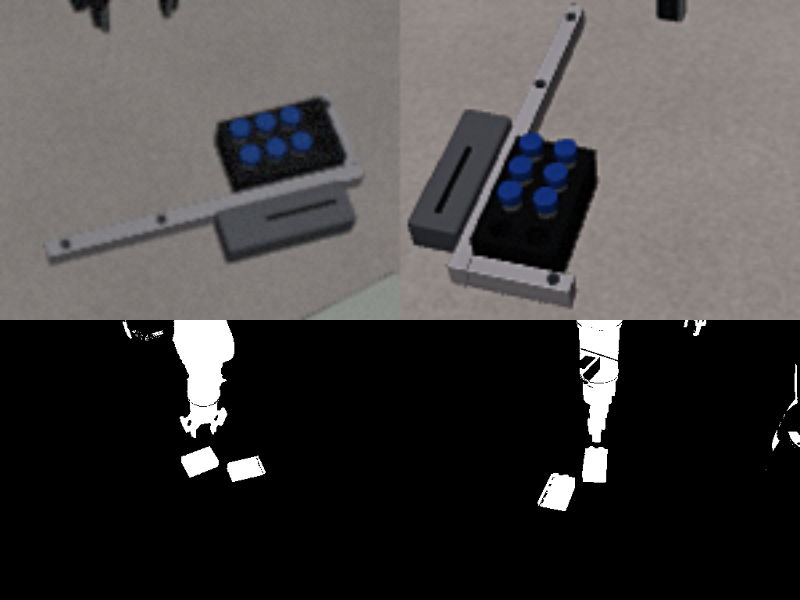

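```bash
python3 -c "
from h import *
for n in('scene','side'):
  for k in('0','10'):
    s=pickle.load(open(n+k+'.pkl','rb')); P=pts(s); c=s['color'].min(2)
    l=np.concatenate([(P[...,:2]-C)@D,P[...,2:]],-1)
    m=(l[...,2]>.022)&(l[...,2]<.028)&(c>100)
    a=m&(l[...,0]>-.08)&(l[...,0]<-.015)&(abs(l[...,1]-.008)<.02)
    b=m&(l[...,1]>-.1)&(l[...,1]<-.015)&(abs(l[...,0]-.008)<.014)
    ya=l[a][:,1]; xb=l[b][:,0]
    print(n,k,'stop y',a.sum(),np.percentile(ya,[2,50,98]).round(4),'rail x',b.sum(),np.percentile(xb,[2,50,98]).round(4))
  t=(l[...,2]>.041)&(l[...,2]<.048)&(l[...,0]>-.1)&(l[...,0]<.02)&(l[...,1]>-.13)&(l[...,1]<.02)
  q=l[t]; print('rack x',np.percentile(q[:,0],[1,99]).round(4),'y',np.percentile(q[:,1],[1,99]).round(4))
  for x in(-.06,-.045,-.03,-.015): 
    k=q[abs(q[:,0]-x)<.006]; print(' y max at x',x,np.percentile(k[:,1],[2,98]).round(4))
a=cv2.imread('pics/side10.png')[200:285,155:235];cv2.imwrite('pics/z11.png',cv2.resize(a,None,fx=7,fy=7,interpolation=cv2.INTER_CUBIC))
"
```

```text
scene 0 stop y 82 [0.0009 0.0084 0.0149] rail x 127 [0.0012 0.0073 0.0137]
scene 10 stop y 43 [0.0078 0.0116 0.0147] rail x 121 [0.0025 0.0086 0.0142]
rack x [-0.0685  0.0021] y [-0.1103 -0.0007]
 y max at x -0.06 [-0.1102 -0.0019]
 y max at x -0.045 [-0.1096 -0.002 ]
 y max at x -0.03 [-0.1098 -0.0024]
 y max at x -0.015 [-0.1097 -0.0028]
side 0 stop y 179 [-0.0009  0.0078  0.0148] rail x 204 [0.0007 0.0077 0.0151]
side 10 stop y 172 [-0.      0.0082  0.0146] rail x 102 [0.0079 0.0117 0.0151]
rack x [-0.0703 -0.0007] y [-0.11  -0.001]
 y max at x -0.06 [-0.1095 -0.002 ]
 y max at x -0.045 [-0.0816 -0.0004]
 y max at x -0.03 [-0.1097 -0.0016]
 y max at x -0.015 [-0.0556 -0.0011]
```

View pics/z11.png

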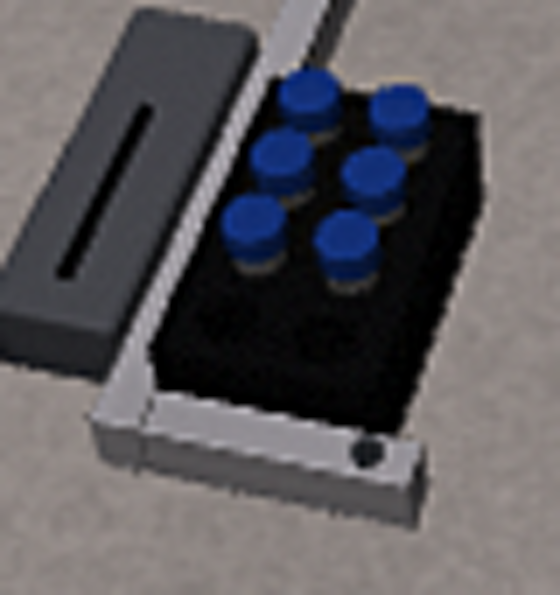

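The rack spans y −110 to about −0.5 mm, unchanged since it stalled hard against the stop, and its rail side is flush. The difference picture shows that only the rack and the arm moved. The hand is well clear, so I'm handing in.

```bash
python3 -c "
from h import *
print(ctrl.hand_in())"
```

```text
the job is handed in; nothing more can be done
None
```

The rack is in the corner of the dock, with one long side against the back rail and one short end against the end stop. I handed the job in with the hand clear, at about 14.5 s of the 48 s allowed.

- **What I did:** I pushed the rack squarely onto the rail with both fingers, then slid it along the rail to the end stop. That push left a gap of about 2 mm at the rail, so I finished with a two-finger nudge that closed it. On each contact push the wrist force rose to about 12–17 N with no further motion.
- **Final position:** In the dock frame the rack's centre reads (−34.2, −55.4) mm from the scene camera and (−35.1, −56.2) mm from the side camera; home is (−35, −55). Its angle is within about 0.3° of the dock.
- **Other checks:** Comparing before and after pictures from the scene and side cameras shows that only the rack and the arm moved.
- **Uncertainty:** The two cameras differ by about 1 mm, within calibration. A gap of up to about 1 mm at the end stop can't be ruled out from the images, and I did not push that end again after the final nudge.

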